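Open the paint pot with the unknown thread and hold its cap over the dish

ROBOT

A 6-joint arm with a two-finger parallel gripper is mounted at the origin on the work surface. World frame = base frame: x ahead of the robot, y to its left, z up, the work surface at z = 0. Lengths are in m, angles in degrees, forces in N, time in s.
With the tool pointing down it reaches from about 0.25 to 0.8 m from the base axis. Payload 8.5 kg.
Tool frame: the origin (TCP) lies midway between the tips of the shut fingers; the grasp point (between the pads) lies 19 mm behind it (arm.tcp_to_grasp is the z of the grasp point in the tool frame, in m); z points along the fingers, y is the line along which they close (so a half turn about z gives the same grasp; the last joint's range is limited). The gripper opens to 85 mm and grips with 20 to 120 N. Pads are 22 mm wide; open, the fingers measure 114 mm over their backs; the gripper's body (76 mm by 85 mm) begins 54 mm behind the grasp point. The pads swing forward as they close: fully open they stand 13 mm farther back than shut.
Start: joints at [65.604, 13.648, -0.773, 75.585, 0, 90], TCP at [0.217, 0.478, 0.231] pointing down, gripper open.
Joint ranges: [-152.45, 152.45], [-59.26, 108.67], [-65.41, 83.53], [-104.44, 129.93], [-82.83, 76.93], [-180, 180]. Speed limits (degrees/s): [127.2, 127.2, 159.86, 180, 180, 180].

INTERFACE

Orientations are given as [roll, pitch, yaw] about the fixed x, y, z axes, in that order (R = Rz(yaw) Ry(pitch) Rx(roll)).
In Python, from workcell import arm gives the robot as it stands.
- The arm moves only by the shell command python3 -m handwheel 'ROWS' [FORCE]. ROWS is text: rows parted by semicolons, each of 7 numbers parted by spaces: the turn, a rotation vector about the tool's x, y, z in rad, then the shift along the tool's x, y, z in m, then the finger opening in m, from 0 to 0.0854. In form: ax ay az tx ty tz grip; .... A call has exactly 8 rows; each row is the pose to reach, as a shift and turn from the pose commanded when the call began, along the tool's axes at that moment; what a row does not reach only later rows make up. A row lasts 1/10 s, in which the tool goes at most 50 mm and 8.59 degrees, less where a joint would pass 70% of its speed; a pose out of reach is approached as far as the arm can. A call with a gripper value outside its range is refused whole. The fingers move at their own pace and stop on an object; FORCE is the grip in N (left out, the last holds). Time passes only in rows, so rows that repeat a pose let the fingers close, or fill a call up. It gives the time, the measured TCP pose, the force, the opening and the grip force at its end, in the units of the state.
- arm.state(): the state, without advancing time (a new reading comes with each control period).
- arm.get_image(name): name is "side" or "top" or "wrist"; returns the picture (384x512x3 uint8, blue, green, red); there is no depth.
- arm.get_calibration(name): a dict with "vertical_fov" (degrees; the focal length in pixels is half the picture's height over the tangent of half this angle, whatever the lens; pixels are square), "cx", "cy" (the principal point, pixels), "k1" (the pictures are not rectified: a ray, as slopes to the right and down, at radius r is drawn at 1 + k1 r^2 times it, then the intrinsics apply), "xyz" and "attitude" of the camera in the world; the wrist camera has in their place "tool_from_camera" (4x4, takes a point from camera to tool coordinates, whose origin is the TCP and whose axes are the flange's). Camera axes: x right, y down, z forward; pixel columns grow to the right and rows downward; lengths in m; the calibration is good to about 2 mm. A picture is of the moment at which its call begins: read the wrist's pose just before it. get_calibration takes no time and is no camera call.
- arm.sign_off(): hands the job in; it is judged then, once.
Trained networks look in the newest picture that a camera, given by its name, has taken for a name from the list of things; names that differ only in an ending like _2 or _b are one class to them, and where a whole thing is asked for, a point or a joint stands for the part that bears it (a point fixed in the world has none). Each returns a list of dicts, best first, with "score" (0 to 1); they miss things now and then, are a little off and sometimes report something else, mostly with a low value. They report only what shows in the picture. A call takes as long as a camera call.
- arm.search_frame(name, camera): "box" ([centre column, centre row, width, height] in pixels, round what is visible of it).
The state is a dict: "time_s": time; "joint_pos": joint angles; "dq": joint speeds; "joint_torque": joint torques, N m; "eef_pos": TCP position; "tool_rot": TCP orientation; "wrist_force": force on the tool from outside, world axes, zero at the start; "wrist_torque": the same for the moment, N m; "width": finger opening in m; "gripper_force": force on a finger pad.
Only numpy, scipy, OpenCV 4.12 (cv2) and the standard library are available. Lean on these libraries where they do the work, as an engineer would, in place of code of your own. Each camera call takes 0.05 s, during which the arm holds its last target. There are 200 camera calls.

TASK

Open the paint pot that stands beside the mixing dish: some of these pots have reversed threads, so try the cap both ways to find which way loosens it, unscrew it until it is free and lift it off. Finish while holding the cap in the gripper, still and level, over the middle of the dish, not touching it and no more than about a hand's breadth above it. Leave the other pot's cap, the dish, the brush tumbler and the bottle as they are.

Things in the scene. Friction and masses are not known exactly. Their poses are not given: they have to be found in the camera images.
- pot_a: Squat white paint pot, looks just like pot_b, in a steel foot 80 mm across screwed to the bench: it cannot move or turn. 66 mm across, shoulder 60 mm high, neck 39 mm across up to 88 mm. Origin: centre of the underside, on the table; z up. The pot to open is the one with the dish 9 to 25 cm away (the other is over 33 cm from it); either may be it.
- pot_b: Squat white paint pot, looks just like pot_a, in a steel foot 80 mm across screwed to the bench: it cannot move or turn. 66 mm across, shoulder 60 mm high, neck 39 mm across up to 88 mm. Origin: centre of the underside, on the table; z up. The pot to open is the one with the dish 9 to 25 cm away (the other is over 33 cm from it); either may be it.
- cap_a_center (a point): Centre (on the axis, half-way up) of pot_a's white ribbed cap: 49 mm across, 30 mm high, 40 g, its skirt ends 2 mm over the shoulder. z up; x starts within 0.1 rad of the pot's x. Thread hand unseen, differs by pot. Loosening way: free to lift at 50 to 70 degrees, stop at about 75. Wrong way: hard stop within 20 degrees. Before it is free it lifts under 3 mm.
- cap_b_center (a point): Centre (on the axis, half-way up) of pot_b's white ribbed cap: 49 mm across, 30 mm high, 40 g, its skirt ends 2 mm over the shoulder. z up; x starts within 0.1 rad of the pot's x. Thread hand unseen, differs by pot. Loosening way: free to lift at 50 to 70 degrees, stop at about 75. Wrong way: hard stop within 20 degrees. Before it is free it lifts under 3 mm.
- dish: Low round white ceramic mixing dish, loose, 100 mm across the rim, 22 mm high, 0.4 kg. Origin: centre of its underside. It stands beside the pot to open, on the side away from the other pot.
- tumbler: Bystander: blue plastic brush tumbler, loose, 68 mm across, 85 mm high, with brushes up to about 165 mm above the table; beside the other pot. Origin: centre of its underside.
- bottle: Bystander: amber bottle, loose, 48 mm across, 110 mm high, standing between and beyond the pots. Origin: centre of its underside.

How it is judged:
By the outcome, as a careful person would: the job done as asked, in the order asked, and still so for the second after the job is handed in, while the arm keeps its last pose, push and grip.
It also fails if it takes over 45 s, if anything falls off the work surface, if the arm or the gripper's body presses on something with over 40 N, if the wrist force passes 120 N, or if a joint passes its speed limit or range.

## Working session

There is one attempt and no reset: what is moved stays moved. The work goes in short steps, Python scripts to look and compute and a shell command to move; the robot and the scene stay as the last step left them, time stands still between calls to the robot, and variables do not carry over. Pictures are saved under pics/ and viewed, at most 10 in all, crops included, and the job is handed in when it is done.

```bash
ls; mkdir -p pics
cat > h.py <<'E'
import numpy as np, cv2
from scipy.spatial.transform import Rotation as R
from workcell import arm
def rot(a): return R.from_euler('xyz',a,degrees=True).as_matrix()
def cam(n,s=None):
    c=arm.get_calibration(n)
    if 'xyz' in c: return c,np.array(c['xyz']),rot(c['attitude'])
    s=s or arm.state(); T=np.array(c['tool_from_camera']); Rt=rot(s['tool_rot'])
    return c,Rt@T[:3,3]+np.array(s['eef_pos']),Rt@T[:3,:3]
def world(n,u,v,z,s=None):
    c,p,Rc=cam(n,s); f=192/np.tan(np.radians(c['vertical_fov'])/2)
    d=np.array([(u-c['cx'])/f,(v-c['cy'])/f]); x=d.copy()
    for _ in range(30): x=d/(1+c['k1']*(x@x))
    r=Rc@np.array([*x,1]); return p+r*(z-p[2])/r[2]
E
python3 - <<'E'
from h import *
print(arm.state()); 
for n in ('top','side','wrist'): print(arm.get_calibration(n))
ims=[]
for n in ('top','side'):
    im=arm.get_image(n); ims.append(im)
    for t,z in (('pot_a',.03),('cap_a_center',.09),('dish',.011),('tumbler',.04),('bottle',.05)):
        for d in arm.search_frame(t,n)[:3]: print(n,t,np.round(d['score'],2),np.round(d['box'],1),np.round(world(n,*d['box'][:2],z),3))
cv2.imwrite('pics/a.png',cv2.resize(np.vstack(ims),(400,600)))
cv2.imwrite('pics/top.png',ims[0]);cv2.imwrite('pics/side.png',ims[1])
E
```

```text
pics
{'time_s': 0.0, 'joint_pos': array([ 6.56038945e+01,  1.36795913e+01, -8.17060597e-01,  7.55841853e+01,
        1.12289900e-03,  9.00014259e+01]), 'dq': array([-0.02608958, -0.03338031,  0.07235217, -0.00856042,  0.06781445,
       -0.05273947]), 'joint_torque': array([ 1.40404911e-03, -5.38777971e+01,  3.46436155e+01,  1.83682598e-02,
       -2.21322421e-04, -4.08092239e-05]), 'eef_pos': array([0.21666964, 0.47774644, 0.23068933]), 'tool_rot': array([-1.79919163e+02, -1.12088615e-03,  1.55602467e+02]), 'wrist_force': array([-0.15450378, -0.05532373, -0.02552713]), 'wrist_torque': array([ 0.024253  , -0.02819068,  0.07424478]), 'gripper_force': 0.0, 'width': 0.08530286023279478}
{'vertical_fov': 56.624143276600634, 'cx': 256.596274500572, 'cy': 187.18589548280767, 'k1': -0.02257319958147578, 'xyz': array([0.4153869 , 0.00799203, 0.9237509 ]), 'attitude': array([-167.97900302,   -0.20717702,  -94.73900181])}
{'vertical_fov': 47.65263912614404, 'cx': 254.86524507835486, 'cy': 187.68494822435247, 'k1': -0.0866247060998975, 'xyz': array([ 0.4071549 , -0.62070018,  0.65625299]), 'att
[... 612 characters left out ...]
a 0.59 [198.1 221.6  28.2  29.1] [0.529 0.143 0.03 ]
top cap_a_center 0.63 [311.5 216.2  23.7  20.1] [ 0.512 -0.133  0.09 ]
top dish 0.69 [143.6 217.5  39.2  37. ] [0.553 0.285 0.011]
top tumbler 0.98 [365.4 204.8  48.9  37.7] [ 0.535 -0.28   0.04 ]
top bottle 0.77 [243.2 152.6  23.4  19.7] [0.694 0.016 0.05 ]
side pot_a 0.77 [227.8 173.6  33.4  32.2] [0.54  0.126 0.03 ]
side pot_a 0.6 [245.6 272.   33.2  42.6] [ 0.509 -0.152  0.03 ]
side cap_a_center 0.84 [246.5 246.8  25.3  30.1] [ 0.515 -0.145  0.09 ]
side dish 0.57 [219.8 139.1  39.4  21.4] [0.555 0.29  0.011]
side tumbler 0.82 [280.7 309.8  43.2  92.1] [ 0.543 -0.249  0.04 ]
side bottle 0.78 [311.2 183.4  21.5  50.1] [0.698 0.02  0.05 ]
```

View pics/top.png

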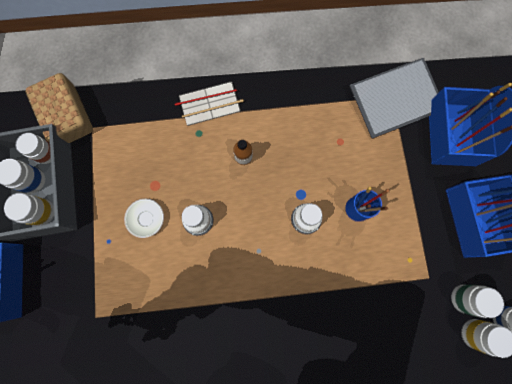

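View pics/side.png

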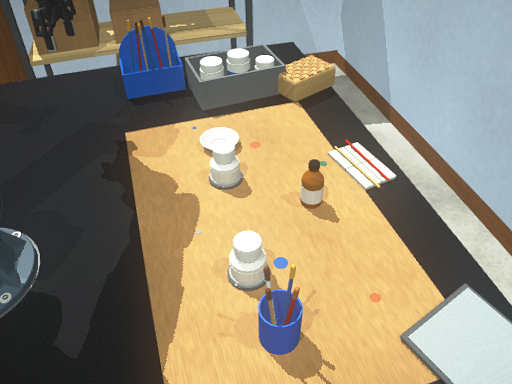

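The dish at (144,218) in the top view has a pot about 15 cm from it, at (197,219). That is the pot to open; its cap is at about (195,215). The other pot at (308,216) stands next to the tumbler. I'll move above the target cap for a wrist view.

```bash
python3 -m handwheel '0 0 0 -0.045 -0.018 0 0.085;0 0 0 -0.09 -0.037 0 0.085;0 0 0 -0.135 -0.055 0 0.085;0 0 0 -0.18 -0.074 0 0.085;0 0 0 -0.225 -0.093 0 0.085;0 0 0 -0.27 -0.112 0 0.085;0 0 0 -0.315 -0.13 0 0.085;0 0 0 -0.36 -0.149 0 0.085' 60
python3 -m handwheel '0 0 0 -0.045 -0.018 0 0.085;0 0 0 -0.07 -0.03 0 0.085;0 0 0 -0.07 -0.03 0 0.085;0 0 0 -0.07 -0.03 0 0.085;0 0 0 -0.07 -0.03 0 0.085;0 0 0 -0.07 -0.03 0 0.085;0 0 0 -0.07 -0.03 0 0.085;0 0 0 -0.07 -0.03 0 0.085'
cat > look.py <<'E'
from h import *
import sys
s=arm.state(); print({k:np.round(s[k],3) for k in ('time_s','eef_pos','tool_rot','joint_pos','wrist_force','wrist_torque','width')})
im=arm.get_image('wrist'); cv2.imwrite('pics/%s.png'%sys.argv[1],im)
for t,z in (('cap_a_center',.092),('pot_a',.06),('dish',.022)):
    for d in arm.search_frame(t,'wrist')[:3]: print(t,np.round(d['score'],2),np.round(d['box'],1),np.round(world('wrist',*d['box'][:2],z,s),3))
E
python3 look.py w1
python3 -c "
from h import *
print(world('top',195,215,.092),world('side',223,155,.092))"
```

```text
time_s: 1.4
eef_pos: [0.4844, 0.192, 0.2315]
tool_rot: [180.0, 0.0, 155.6]
wrist_force: [0.5, 1.1, 0.2]
width: 0.0847
gripper_force: 0.0
time_s: 2.2
eef_pos: [0.5342, 0.1381, 0.2315]
tool_rot: [180.0, 0.0, 155.7]
wrist_force: [1.6, -1.0, 0.4]
width: 0.085
gripper_force: 0.0
{'time_s': np.float64(2.2), 'eef_pos': array([0.534, 0.138, 0.232]), 'tool_rot': array([1.79994e+02, 1.30000e-02, 1.55668e+02]), 'joint_pos': array([ 1.4498e+01,  1.6274e+01,  2.8810e+00,  7.6593e+01, -3.0000e-03,
        3.8829e+01]), 'wrist_force': array([ 1.585, -1.035,  0.368]), 'wrist_torque': array([-0.002,  0.013, -0.016]), 'width': np.float64(0.085)}
cap_a_center 0.94 [ 56.1 255.5  57.   52. ] [ 0.517 -0.118  0.092]
pot_a 0.98 [ 82.  233.   66.1  57.4] [ 0.511 -0.098  0.06 ]
pot_a 0.6 [262.1 160.2  59.5  52.2] [0.52  0.153 0.06 ]
dish 0.91 [366.  133.3  80.7  77. ] [0.551 0.286 0.022]
[0.53695339 0.13998896 0.092     ] [0.53078121 0.11602664 0.092     ]
```

View pics/w1.png

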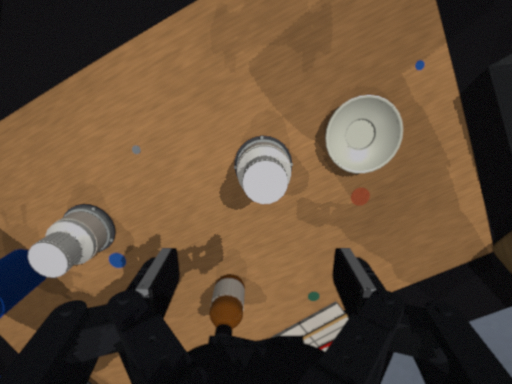

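The wrist view shows the cap top at about (265,181), with its foot behind it at about (264,152). The dish is at (364,134) and the bottle at (227,310).

Run:
```python
from h import *
s=arm.state(); im=cv2.imread('pics/w1.png')
g=im.min(axis=2)
for th in (215,225,235):
    m=(g>th).astype(np.uint8); m[:, :220]=0; m[:,310:]=0; m[:130]=0; m[215:]=0
    n,l,st,c=cv2.connectedComponentsWithStats(m); i=1+st[1:,4].argmax(); print(th,st[i],c[i])
for u,v in ((243,181),(289,181),(265.5,181),(266,204),(265,158)): print(u,v,world('wrist',u,v,.092,s).round(4))
for v in (137,): print(world('wrist',264,v,.01,s).round(4), world('wrist',364,134,.022,s).round(4))
```

```text
Traceback (most recent call last):
ValueError: attempt to get argmax of an empty sequence
```

Run:
```python
from h import *
s=arm.state(); im=cv2.imread('pics/w1.png')
g=im.min(axis=2); print(g[170:206:3,240:294:4])
for u,v in ((243,181),(289,181),(265.5,181),(266,204),(265,158)): print(u,v,world('wrist',u,v,.092,s).round(4))
print(world('wrist',264,137,.01,s).round(4), world('wrist',364,134,.022,s).round(4))
cv2.imwrite('pics/w1c.png',cv2.resize(im[120:220,215:315],(600,600),interpolation=2))
```

```text
[[134  91 184 191 190 190 189 190 190 190 189 139 170  67]
 [120 124 190 190 190 190 190 190 189 190 190 187 167  65]
 [119 169 189 190 190 190 191 190 189 190 190 190 164  64]
 [117 184 190 188 191 190 190 190 190 191 189 190 163  65]
 [111 188 190 189 191 189 190 190 190 190 190 189 147  63]
 [ 76 184 190 191 191 190 191 190 189 190 190 190  86  62]
 [ 43 176 190 190 189 190 190 190 190 191 191 190  65  61]
 [ 43 114 191 190 190 190 190 189 190 191 190 177  62  58]
 [ 44  46 187 190 189 191 191 189 190 190 189 103  63  60]
 [ 45  45 106 189 190 190 190 190 189 190 156  71  68  69]
 [ 42  41  45 119 189 190 190 189 190 171  67  69  68  69]
 [ 40  45  46  69  82 148 161 157  93  68  71  68  66  65]]
243 181 [0.5264 0.1268 0.092 ]
289 181 [0.5468 0.1719 0.092 ]
265.5 181 [0.5364 0.1489 0.092 ]
266 204 [0.5608 0.1387 0.092 ]
265 158 [0.5133 0.1585 0.092 ]
[0.503  0.1644 0.01  ] [0.5506 0.2825 0.022 ]
```

View pics/w1c.png

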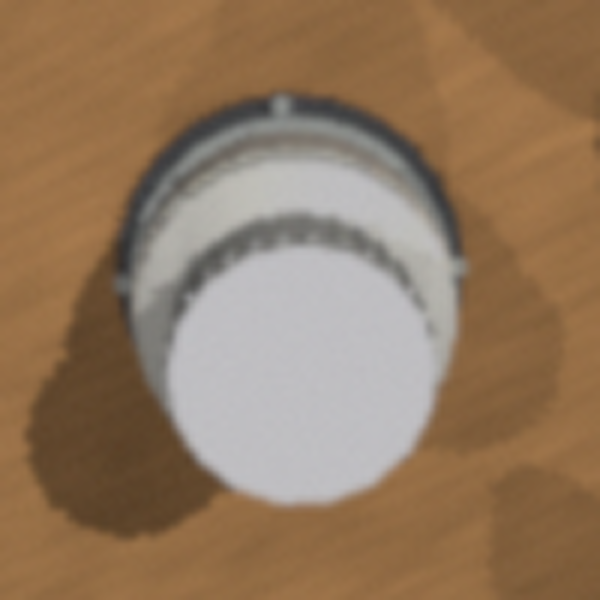

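The crop shows the cap top disc centred at wrist pixel about (265.4,182.7). I'll cross-check that against the top and side views.

Run:
```python
from h import *
s=arm.state()
c=world('wrist',265.4,182.7,.092,s);print(c)
def proj(n,P):
    C,p,Rc=cam(n); f=192/np.tan(np.radians(C['vertical_fov'])/2)
    q=Rc.T@(np.array(P)-p); x=q[:2]/q[2]; return np.round(x*(1+C['k1']*(x@x))*f+[C['cx'],C['cy']],1)
ims=[]
for n in('top','side'):
    im=cv2.imread('pics/%s.png'%n); p=proj(n,c); print(n,p)
    o=(p-25).astype(int); k=cv2.resize(im[o[1]:o[1]+50,o[0]:o[0]+50],(400,400),interpolation=2)
    for a in np.arange(0,6.28,.3):
        q=proj(n,c+.0245*np.array([np.cos(a),np.sin(a),0]))-o; cv2.circle(k,tuple(int(t) for t in (q+.5)*8),2,(0,0,255),-1)
    ims.append(k)
cv2.imwrite('pics/chk.png',np.hstack(ims))
```

```text
[0.53807787 0.14799083 0.092     ]
top [191.6 214.8]
side [223.2 146. ]
```

View pics/chk.png

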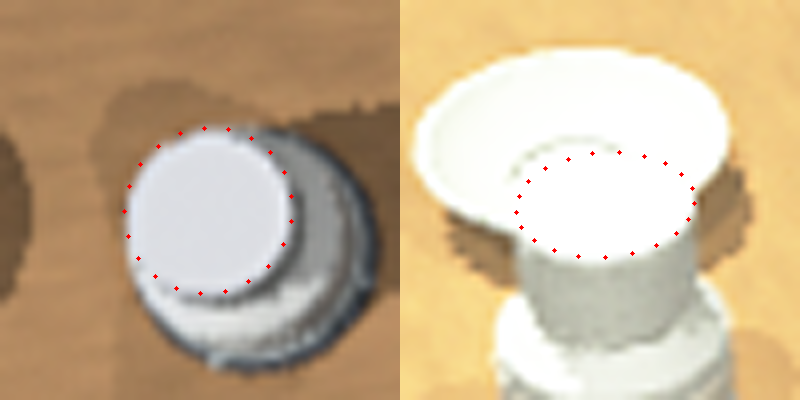

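The predicted rim (red dots) fits the cap top in both the top and side views, so the cap axis is at about (0.538, 0.148). Next I descend and close gently.

```bash
python3 -m handwheel '0 0 0 0 0.0105 0.02 0.085;0 0 0 0 0.0105 0.055 0.085;0 0 0 0 0.0105 0.09 0.085;0 0 0 0 0.0105 0.12 0.085;0 0 0 0 0.0105 0.145 0.085;0 0 0 0 0.0105 0.16 0.085;0 0 0 0 0.0105 0.17 0.085;0 0 0 0 0.0105 0.17 0.085' 50
python3 -m handwheel '0 0 0 0 0 0 0.06;0 0 0 0 0 0 0.05;0 0 0 0 0 0 0.04;0 0 0 0 0 0 0.04;0 0 0 0 0 0 0.04;0 0 0 0 0 0 0.04;0 0 0 0 0 0 0.04;0 0 0 0 0 0 0.04'
python3 -c "
from h import *
s=arm.state();print(s['wrist_force'],s['wrist_torque'])
for i in range(1): cv2.imwrite('pics/s2.png',np.hstack([arm.get_image('side')[80:280,130:330],arm.get_image('wrist')[80:280,130:400]]))"
```

```text
time_s: 3.2
eef_pos: [0.5382, 0.1468, 0.0602]
tool_rot: [-179.9, -0.1, 155.6]
wrist_force: [-0.5, -0.2, 0.5]
width: 0.085
gripper_force: 0.0
time_s: 4.0
eef_pos: [0.5395, 0.1471, 0.0626]
tool_rot: [179.9, 0.1, 155.6]
wrist_force: [-0.8, -0.2, 4.8]
width: 0.0479
gripper_force: 50.9
[-0.81150827 -0.19914263  4.77175428] [-0.20588092  0.23474125  0.02030344]
```

View pics/s2.png

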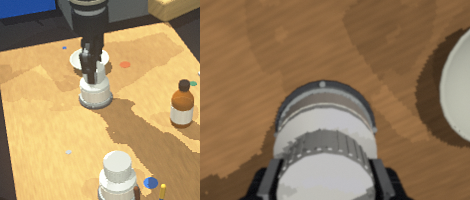

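The fingers hold the cap (48 mm opening, 51 N). I'll try counter-clockwise seen from above (−az) in small steps and watch the torque.

```bash
cat > t.py <<'E'
from h import *
s=arm.state();print({k:np.round(s[k],3) for k in ('wrist_force','wrist_torque','tool_rot','width','joint_pos')})
E
python3 -m handwheel '0 0 -0.03 0 0 -0.001 0.04;0 0 -0.06 0 0 -0.001 0.04;0 0 -0.09 0 0 -0.001 0.04;0 0 -0.12 0 0 -0.001 0.04;0 0 -0.15 0 0 -0.001 0.04;0 0 -0.18 0 0 -0.001 0.04;0 0 -0.2 0 0 -0.001 0.04;0 0 -0.2 0 0 -0.001 0.04' 60; python3 t.py
```

```text
time_s: 4.9
eef_pos: [0.539, 0.147, 0.0627]
tool_rot: [180.0, 0.0, 167.1]
wrist_force: [-1.1, -0.0, 6.6]
width: 0.048
gripper_force: 62.0
{'wrist_force': array([-1.065, -0.025,  6.58 ]), 'wrist_torque': array([-0.084,  0.247, -0.148]), 'tool_rot': array([1.79991e+02, 2.90000e-02, 1.67125e+02]), 'width': np.float64(0.048), 'joint_pos': array([ 1.5261e+01,  2.3027e+01, -1.3141e+01,  5.3802e+01, -6.0000e-03,
        2.8136e+01])}
```

```bash
python3 -m handwheel '0 0 -0.04 0 0 -0.001 0.04;0 0 -0.08 0 0 -0.001 0.04;0 0 -0.12 0 0 -0.001 0.04;0 0 -0.16 0 0 -0.001 0.04;0 0 -0.2 0 0 -0.001 0.04;0 0 -0.22 0 0 -0.001 0.04;0 0 -0.24 0 0 -0.001 0.04;0 0 -0.24 0 0 -0.001 0.04'; python3 t.py
```

```text
time_s: 5.7
eef_pos: [0.54, 0.1473, 0.0632]
tool_rot: [180.0, 0.1, -179.2]
wrist_force: [5.0, 2.8, -4.3]
width: 0.0466
gripper_force: 62.2
{'wrist_force': array([ 5.036,  2.83 , -4.336]), 'wrist_torque': array([ 0.538, -1.059, -0.985]), 'tool_rot': array([ 1.79959e+02,  1.01000e-01, -1.79183e+02]), 'width': np.float64(0.047), 'joint_pos': array([ 1.5252e+01,  2.3032e+01, -1.3038e+01,  5.3822e+01,  1.4000e-02,
        1.4434e+01])}
```

The torque jumped to about 1 N·m around 20–25°, which suggests a hard stop. I'll try the other way.

```bash
python3 -m handwheel '0 0 0.05 0 0 0 0.04;0 0 0.1 0 0 0 0.04;0 0 0.15 0 0 0 0.04;0 0 0.2 0 0 0 0.04;0 0 0.25 0 0 0 0.04;0 0 0.3 0 0 0 0.04;0 0 0.35 0 0 0 0.04;0 0 0.4 0 0 0 0.04'; python3 t.py
python3 -m handwheel '0 0 0.05 0 0 0 0.04;0 0 0.1 0 0 0 0.04;0 0 0.15 0 0 0 0.04;0 0 0.2 0 0 0 0.04;0 0 0.22 0 0 0 0.04;0 0 0.24 0 0 0 0.04;0 0 0.26 0 0 0 0.04;0 0 0.26 0 0 0 0.04'; python3 t.py
```

```text
time_s: 6.5
eef_pos: [0.5385, 0.1469, 0.0631]
tool_rot: [-180.0, -0.0, 157.8]
wrist_force: [-0.1, 0.4, 0.2]
width: 0.0468
gripper_force: 64.2
{'wrist_force': array([-0.14 ,  0.364,  0.226]), 'wrist_torque': array([ 0.079, -0.022, -0.033]), 'tool_rot': array([-1.79967e+02, -2.90000e-02,  1.57831e+02]), 'width': np.float64(0.047), 'joint_pos': array([ 1.5264e+01,  2.3006e+01, -1.3105e+01,  5.3932e+01, -9.0000e-03,
        3.7433e+01])}
time_s: 7.3
eef_pos: [0.5387, 0.147, 0.0632]
tool_rot: [-180.0, -0.0, 143.0]
wrist_force: [0.0, 0.2, -0.3]
width: 0.0469
gripper_force: 64.2
{'wrist_force': array([ 0.041,  0.229, -0.279]), 'wrist_torque': array([ 0.044,  0.016, -0.013]), 'tool_rot': array([-1.79981e+02, -4.00000e-03,  1.42983e+02]), 'width': np.float64(0.047), 'joint_pos': array([ 1.5263e+01,  2.3000e+01, -1.3089e+01,  5.3928e+01, -8.0000e-03,
        5.2280e+01])}
```

It turns freely this way, so clockwise is the loosening direction and the thread is reversed. I'll carry on towards the 75° stop.

```bash
python3 -m handwheel '0 0 0.05 0 0 0 0.04;0 0 0.1 0 0 0 0.04;0 0 0.15 0 0 0 0.04;0 0 0.2 0 0 0 0.04;0 0 0.25 0 0 0 0.04;0 0 0.3 0 0 0 0.04;0 0 0.35 0 0 0 0.04;0 0 0.4 0 0 0 0.04'; python3 t.py
python3 -m handwheel '0 0 0.05 0 0 0 0.04;0 0 0.1 0 0 0 0.04;0 0 0.15 0 0 0 0.04;0 0 0.2 0 0 0 0.04;0 0 0.25 0 0 0 0.04;0 0 0.3 0 0 0 0.04;0 0 0.32 0 0 0 0.04;0 0 0.32 0 0 0 0.04'; python3 t.py
```

```text
time_s: 8.1
eef_pos: [0.5388, 0.1469, 0.0633]
tool_rot: [-180.0, 0.0, 120.0]
wrist_force: [-0.1, 0.1, -0.2]
width: 0.0469
gripper_force: 64.2
{'wrist_force': array([-0.101,  0.075, -0.19 ]), 'wrist_torque': array([-0.058, -0.018, -0.031]), 'tool_rot': array([-1.79992e+02,  1.10000e-02,  1.19995e+02]), 'width': np.float64(0.047), 'joint_pos': array([ 1.5260e+01,  2.2995e+01, -1.3083e+01,  5.3926e+01, -1.3000e-02,
        7.5265e+01])}
time_s: 8.9
eef_pos: [0.5388, 0.1467, 0.0633]
tool_rot: [-180.0, 0.0, 101.8]
wrist_force: [-0.6, -3.1, -0.4]
width: 0.0471
gripper_force: 64.2
{'wrist_force': array([-0.65 , -3.068, -0.405]), 'wrist_torque': array([-0.597, -0.039,  0.033]), 'tool_rot': array([-1.79985e+02,  4.20000e-02,  1.01771e+02]), 'width': np.float64(0.047), 'joint_pos': array([ 1.5249e+01,  2.2996e+01, -1.3090e+01,  5.3932e+01, -4.1000e-02,
        9.3477e+01])}
```

```bash
python3 -m handwheel '0 0 0.03 0 0 0 0.04;0 0 0.06 0 0 0 0.04;0 0 0.09 0 0 0 0.04;0 0 0.12 0 0 0 0.04;0 0 0.15 0 0 0 0.04;0 0 0.15 0 0 -0.002 0.04;0 0 0.15 0 0 -0.004 0.04;0 0 0.15 0 0 -0.005 0.04'; python3 t.py
```

```text
time_s: 9.7
eef_pos: [0.5377, 0.1465, 0.0677]
tool_rot: [-179.9, 0.1, 93.2]
wrist_force: [-2.1, -4.7, -7.8]
width: 0.0473
gripper_force: 64.1
{'wrist_force': array([-2.08 , -4.718, -7.849]), 'wrist_torque': array([-0.994,  0.37 ,  0.199]), 'tool_rot': array([-1.79854e+02,  5.50000e-02,  9.31540e+01]), 'width': np.float64(0.047), 'joint_pos': array([ 1.52590e+01,  2.27520e+01, -1.27430e+01,  5.46590e+01,
       -2.40000e-02,  1.02106e+02])}
```

```bash
python3 -m handwheel '0 0 0 0 0 0.003 0.04;0 0 0.03 0 0 0.003 0.04;0 0 0.06 0 0 0.003 0.04;0 0 0.09 0 0 0.003 0.04;0 0 0.12 0 0 0.003 0.04;0 0 0.15 0 0 0.003 0.04;0 0 0.15 0 0 0.003 0.04;0 0 0.15 0 0 0.003 0.04'; python3 t.py
```

```text
time_s: 10.5
eef_pos: [0.5377, 0.1461, 0.0648]
tool_rot: [-179.9, 0.1, 84.7]
wrist_force: [-1.7, -8.6, -4.7]
width: 0.0469
gripper_force: 70.5
{'wrist_force': array([-1.741, -8.619, -4.732]), 'wrist_torque': array([-1.647,  0.437,  2.024]), 'tool_rot': array([-1.79895e+02,  1.45000e-01,  8.46910e+01]), 'width': np.float64(0.047), 'joint_pos': array([ 1.52550e+01,  2.29030e+01, -1.29880e+01,  5.42580e+01,
       -9.90000e-02,  1.10564e+02])}
```

The torque is now 2 N·m, so this is the end stop at about 75°. I'll back off slightly and lift.

```bash
python3 -m handwheel '0 0 -0.03 0 0 0 0.04;0 0 -0.06 0 0 0 0.04;0 0 -0.06 0 0 -0.002 0.04;0 0 -0.06 0 0 -0.004 0.04;0 0 -0.06 0 0 -0.006 0.04;0 0 -0.06 0 0 -0.008 0.04;0 0 -0.06 0 0 -0.01 0.04;0 0 -0.06 0 0 -0.01 0.04'; python3 t.py
```

```text
time_s: 11.3
eef_pos: [0.5384, 0.1471, 0.0746]
tool_rot: [-179.9, -0.0, 88.0]
wrist_force: [-2.1, -3.4, -3.4]
width: 0.047
gripper_force: 72.3
{'wrist_force': array([-2.115, -3.369, -3.391]), 'wrist_torque': array([-0.862,  0.54 , -0.034]), 'tool_rot': array([-1.79907e+02, -6.00000e-03,  8.79990e+01]), 'width': np.float64(0.047), 'joint_pos': array([ 1.52660e+01,  2.24220e+01, -1.21230e+01,  5.55420e+01,
        3.30000e-02,  1.07267e+02])}
```

```bash
python3 -m handwheel '0 0 0 0 0 -0.004 0.04;0 0 0 0 0 -0.01 0.04;0 0 0 0 0 -0.018 0.04;0 0 0 0 0 -0.028 0.04;0 0 0 0 0 -0.04 0.04;0 0 0 0 0 -0.055 0.04;0 0 0 0 0 -0.07 0.04;0 0 0 0 0 -0.07 0.04'; python3 t.py; python3 look.py w3; python3 -c "
import cv2,numpy as np
from h import arm
cv2.imwrite('pics/s3.png',np.hstack([arm.get_image('side')[40:340,100:400],cv2.resize(cv2.imread('pics/w3.png'),(400,300))]))"
```

```text
time_s: 12.1
eef_pos: [0.5402, 0.1474, 0.1481]
tool_rot: [179.8, -0.1, 88.0]
wrist_force: [0.3, -0.2, -1.1]
width: 0.0465
gripper_force: 72.4
{'wrist_force': array([ 0.253, -0.228, -1.129]), 'wrist_torque': array([0.021, 0.   , 0.049]), 'tool_rot': array([ 1.79759e+02, -7.50000e-02,  8.79970e+01]), 'width': np.float64(0.046), 'joint_pos': array([ 15.266,  19.111,  -5.493,  65.143,   0.   , 107.269])}
{'time_s': np.float64(12.1), 'eef_pos': array([0.54 , 0.147, 0.148]), 'tool_rot': array([ 1.79759e+02, -7.50000e-02,  8.79970e+01]), 'joint_pos': array([ 15.266,  19.111,  -5.493,  65.143,   0.   , 107.269]), 'wrist_force': array([ 0.253, -0.228, -1.129]), 'wrist_torque': array([0.021, 0.   , 0.049]), 'width': np.float64(0.046)}
pot_a 0.75 [252.9 181.3  70.1  72.3] [0.538 0.165 0.06 ]
dish 0.81 [262.9  51.  115.3  98.5] [0.551 0.274 0.022]
```

View pics/s3.png

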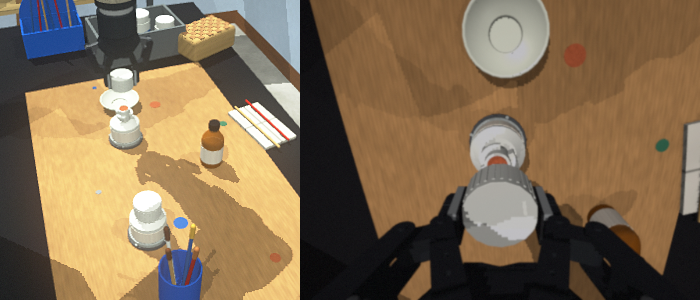

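The cap is off: the side view shows it in the gripper above the open pot, with the red paint in the neck visible. I'll carry it to the dish and then lower it.

```bash
python3 -m handwheel '0 0 0 0.015 0.001 0 0.04;0 0 0 0.035 0.002 0 0.04;0 0 0 0.06 0.003 0 0.04;0 0 0 0.085 0.004 0 0.04;0 0 0 0.11 0.005 0 0.04;0 0 0 0.128 0.006 0 0.04;0 0 0 0.137 0.006 0 0.04;0 0 0 0.137 0.006 0 0.04'
python3 -m handwheel '0 0 0 0 0 0.01 0.04;0 0 0 0 0 0.025 0.04;0 0 0 0 0 0.04 0.04;0 0 0 0 0 0.055 0.04;0 0 0 0 0 0.066 0.04;0 0 0 0 0 0.072 0.04;0 0 0 0 0 0.074 0.04;0 0 0 0 0 0.074 0.04'
python3 look.py w4
python3 - <<'E'
from h import *
a=arm.get_image('side');b=arm.get_image('top')
for n in('side','top'):
  for d in arm.search_frame('dish',n)[:1]: print(n,d['score'],world(n,*d['box'][:2],.015).round(3))
cv2.imwrite('pics/s4.png',np.hstack([cv2.resize(a[90:190,160:260],(400,400),interpolation=2),cv2.resize(cv2.imread('pics/w4.png')[50:,80:],(400,400))]))
E
```

```text
time_s: 13.15
eef_pos: [0.5494, 0.2848, 0.1448]
tool_rot: [-180.0, 0.0, 88.1]
wrist_force: [0.3, -0.2, -0.7]
width: 0.0468
gripper_force: 72.4
time_s: 13.95
eef_pos: [0.5497, 0.2835, 0.0713]
tool_rot: [180.0, 0.0, 88.0]
wrist_force: [0.0, -0.4, 0.5]
width: 0.0467
gripper_force: 72.4
{'time_s': np.float64(13.95), 'eef_pos': array([0.55 , 0.284, 0.071]), 'tool_rot': array([1.79995e+02, 6.00000e-03, 8.79790e+01]), 'joint_pos': array([ 2.72860e+01,  2.78060e+01, -3.49200e+00,  5.87010e+01,
       -8.00000e-03,  1.19308e+02]), 'wrist_force': array([ 0.028, -0.36 ,  0.515]), 'wrist_torque': array([-0.042, -0.068,  0.013]), 'width': np.float64(0.047)}
pot_a 0.96 [248.6 323.6  78.2  35.7] [0.542 0.217 0.06 ]
dish 0.92 [260.9 199.1 133.2  90.7] [0.554 0.298 0.022]
side 0.84 [0.556 0.29  0.015]
top 0.8 [0.548 0.27  0.015]
```

View pics/s4.png

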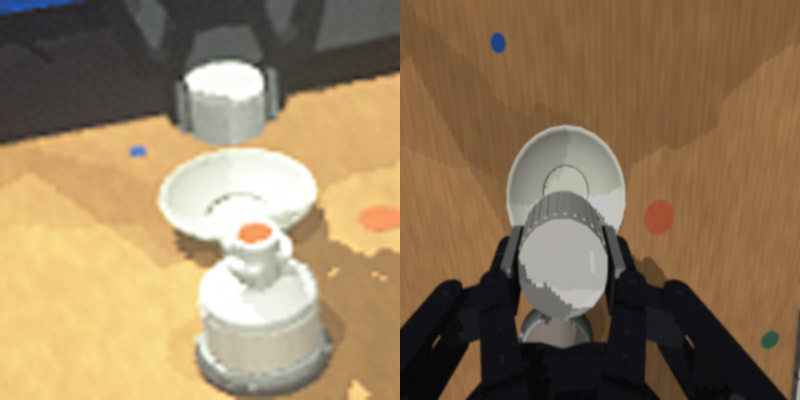

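The side view shows the cap over the dish, clear of it and apparently level. I'll check the tilt and centring with an overlay of a perfectly level cap and of the dish rim.

Run:
```python
from h import *
s=arm.state(); print(s['time_s'])
def proj(n,P):
    C,p,Rc=cam(n,s); f=192/np.tan(np.radians(C['vertical_fov'])/2)
    q=Rc.T@(np.array(P)-p); x=q[:2]/q[2]; return x*(1+C['k1']*(x@x))*f+[C['cx'],C['cy']]
ims=[]
e=np.array(s['eef_pos'])
for n,o,w in(('side',(175,95),75),('wrist',(170,130),180)):
    im=arm.get_image(n); k=cv2.resize(im[o[1]:o[1]+w,o[0]:o[0]+w],(400,400),interpolation=2)
    for c,r,z,col in ((e,.0245,e[2]+.028,(0,0,255)),(e,.0245,e[2]-.002,(0,160,0)),([.5515,.2845],.05,.022,(255,0,0))):
        for a in np.arange(0,6.28,.2):
            q=(proj(n,[c[0]+r*np.cos(a),c[1]+r*np.sin(a),z])-o+.5)*400/w; cv2.circle(k,tuple(int(t) for t in q),1,col,-1)
    ims.append(k)
cv2.imwrite('pics/s5.png',np.hstack(ims))
```

```text
14.35
```

View pics/s5.png

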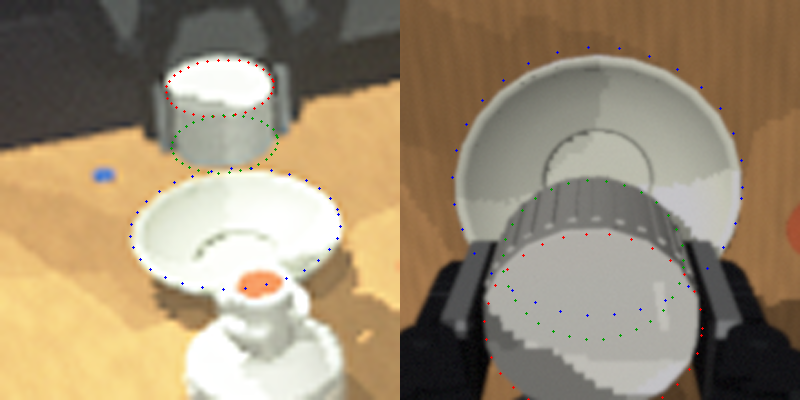

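The level-cap overlay (red top, green bottom) matches the held cap, so it is level. The dish rim (blue) is centred within about 3 mm of the cap, and there is a clear gap below it.

```bash
python3 -c "
from workcell import arm
s=arm.state();print(s['time_s'],s['dq'].round(2),s['gripper_force']);print(arm.sign_off())"
```

```text
14.45 [ 0.02  0.1   0.02 -0.02 -0.04  0.05] 72.36889469437301
the job is handed in; nothing more can be done
None
```

The pot beside the dish is open: its thread is reversed (it loosens clockwise seen from above), and I handed in at 14.5 s with the cap held still and level, about 45 mm above the dish rim and within about 3 mm of its centre.

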